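# Seat a spacer ring in the corner of a magnetic chuck and switch the chuck on

### The job

Load the magnetic chuck for grinding, working with the fingertips only and never picking anything up: push the steel spacer ring that lies on the chuck straight back against the back rail, then keep it against the rail and slide it along to the left until it is fully home in the corner, touching both the rail and the end stop. Then push the chuck's handle all the way over to the left to switch it on, leaving the ring where it is and everything else undisturbed.

Things in the scene. Friction and masses are not known exactly. Their poses are not given: they have to be found in the camera images.
- chuck: magnetic chuck fixed to the bench: a low grey block 150 mm (its x) by 300 mm (its y), 48 mm high, with a flat steel top striped with brass. Origin: centre of its underside; x points away from the robot to the back rail, y to the robot's left along the rail to the end stop, z up
- rail_face (a point): middle of the back rail's inner face, at its top edge (chuck frame 75, 0, 57 mm). The rail is a fixed dark steel strip 8 mm thick along the chuck's whole rear edge; its face towards the part is the plane x = 75 mm and it stands 9 mm above the chuck's top
- stop_face (a point): inner face of the end stop, at its top edge (chuck frame 27, 150, 57 mm). The stop is a fixed dark strip 8 mm thick on the chuck's left end, from x = -20 to 75 mm, where it meets the rail; its face towards the part is the plane y = 150 mm and it stands 9 mm above the chuck's top
- corner_seat (a point): the point where the spacer's centre lies when it is fully home in the corner, touching the rail and the end stop: 28 mm from each, 8 mm above the chuck's top (chuck frame 47, 122, 56 mm)
- spacer_center (a point): centre (half-way up) of the loose steel spacer ring lying flat on the chuck's top, 56 mm outside diameter, 32 mm bore, 16 mm high, about 0.15 to 0.3 kg. It starts clear of the rail and at least 120 mm short of the end stop, and slides easily (ground, lightly oiled steel: friction about 0.2 on chuck, rail and stop)
- handle (a joint): angle (rad) of the chuck's on/off handle on its front face: 0 = off, leaning 0.45 rad (26 deg) to the chuck's -y (robot's right) of upright; 0.45 = upright; 1.25 = on, leaning 0.80 rad to +y (left), against its end stop. It is stiff (about 0.2 N m, 3 to 4 N at the knob) and stays where it is left. It starts at or near off
- handle_pivot (a point): axis of the handle, 18 mm in front of the chuck's front face, 22 mm above the bench (chuck frame -93, 50, 22 mm). The axis runs along the chuck's x, so that the handle swings in a plane parallel to the chuck's front face
- handle_knob (a point): centre of the black ball knob (20 mm) at the end of the handle, 78 mm from the pivot; the handle's rod is 10 mm thick and straight from the pivot to the knob
- key_blank: small plain steel bar, 14 x 50 x 10 mm, lying on the front left of the chuck's top; a bystander. Origin: centre of its underside
- pinion: tall solid steel gear, 80 mm diameter, 70 mm high, standing on the bench to the left; a bystander. Origin: centre of its underside
- flat_gear: flat dark steel gear, 96 mm diameter, 22 mm high, on the bench to the left; a bystander. Origin: centre of its underside
- bench_spacer: larger, thinner steel ring, 76 mm outside, 12 mm high, on the bench to the right of the chuck; a bystander, not the part to load. Origin: centre of its underside
- die_grinder: hand die grinder, yellow and black, 250 mm long, 52 mm high, lying on the bench to the right; a bystander. Origin: under its middle
- oil_bottle: white oil bottle with a red cap, 52 mm diameter, 130 mm high, on the bench far right; a bystander. Origin: centre of its underside
- oilstone: grey sharpening stone in a wooden holder, 40 x 150 x 24 mm, on the bench beyond the chuck; a bystander. Origin: centre of its underside
- spacer: the same spacer ring as a body; origin: centre of its underside, 8 mm below spacer_center
Not all that is in view belongs to the job. Leave any blue look-alike of the spacer alone.

How it is judged:
On the way, in this order (a step that is already met when the one before it is completed fails the run):
1. the ring is against the back rail (within 2.5 mm), still 50 mm or more short of the end stop (x of spacer_center in the frame of chuck above 0.0445 m and y of spacer_center in the frame of chuck below 0.072 m and value of joint handle below 0.3 rad and z of spacer_center in the frame of chuck between 0.053 and 0.059 m), for 0.1 s.
2. the ring is home in the corner, within 2.5 mm of rail and end stop, with the handle still off (x of spacer_center in the frame of chuck above 0.0445 m and y of spacer_center in the frame of chuck above 0.1195 m and value of joint handle below 0.3 rad and z of spacer_center in the frame of chuck between 0.053 and 0.059 m), for 0.2 s.
At the end, for the whole second after the job is handed in: The ring lies flat and still on the chuck within 2.5 mm of the back rail and of the end stop, and the handle is over to the left, within 0.15 rad of its end of travel (x of spacer_center in the frame of chuck above 0.0445 m and y of spacer_center in the frame of chuck above 0.1195 m and angle between spacer_center's own z axis and vertical below 0.08 rad and linear speed of spacer below 0.01 m/s and value of joint handle above 1.1 rad and z of spacer_center in the frame of chuck between 0.053 and 0.059 m); the robot touches nothing.
It fails at once if the ring is lifted more than 6 mm off the chuck (z of spacer_center in the frame of chuck above 0.062 m).
It fails at once if the ring comes off the rail (more than 8 mm) within 45 mm of the end stop: it must come along the rail (y of spacer_center in the frame of chuck above 0.077 m and x of spacer_center in the frame of chuck below 0.039 m).
It fails at once if the key, a gear, the other ring, the grinder, the bottle or the stone is moved more than 10 mm (distance of any of key_blank, pinion, flat_gear, bench_spacer, die_grinder, oil_bottle, oilstone from where it was at the start of the episode above 0.01 m).
It also fails if it takes over 58 s, if anything falls off the work surface, if the arm or the gripper's body presses on something with over 40 N, if the wrist force passes 120 N, or if a joint passes its speed limit or range.

### The arm

A 6-joint arm with a two-finger parallel gripper is mounted at the origin on the work surface. World frame = base frame: x ahead of the robot, y to its left, z up, the work surface at z = 0. Lengths are in m, angles in rad, forces in N, time in s.
With the tool pointing down it reaches from about 0.4 to 0.925 m from the base axis. Payload 12.5 kg.
Tool frame: the origin (TCP) lies midway between the tips of the shut fingers; the grasp point (between the pads) lies 19 mm behind it (robot.grasp_offset is the distance from the TCP to the grasp point, in m); z points along the fingers, y is the line along which they close (so a half turn about z gives the same grasp; the last joint's range is limited). The gripper opens to 95 mm and grips with 3 to 60 N. Pads are 20 mm wide; open, the fingers measure 119 mm over their backs; the gripper's body (75 mm by 180 mm) begins 59 mm behind the grasp point.
Start: joints at [1.114, 0.491, 1.559, -0, 1.092, -0.106], TCP at [0.215, 0.587, 0.215] pointing down, gripper open.
Joint ranges: [-3.1, 3.1], [-0.84, 2.19], [0.05, 2.79], [-1.13, 4.28], [0.06, 2.93], [-2.69, 2.69]. Speed limits (rad/s): [2.22, 2.22, 2.79, 3.14, 3.14, 3.14].

### API

Orientations are given as a 3x3 rotation matrix whose columns are the frame's x, y, z axes.
In Python, from station import robot gives the robot as it stands.
- The arm moves only by the shell command python3 -m pendant 'ROWS'. ROWS is a JSON object of lists of equal length, an entry for each row: "rot": the turn, a rotation vector about the tool's x, y, z as a fraction of full scale, a list of three; "dp": the shift along the tool's x, y, z as a fraction of full scale, a list of three; "gripper": the gripper command: -1 is fully open, 1 is shut, values between are in proportion. A call has 1 to 8 rows; each row is the pose to reach, as a shift and turn from the pose commanded when the call began, along the tool's axes at that moment, turning the shorter way round; what a row does not reach only later rows make up. Full scale, the value 1, is 0.4 m for a shift and pi rad for a turn. A row lasts 1/8 s, in which the tool goes at most 62.5 mm and 10.7 degrees, less where a joint would pass 70% of its speed; a pose out of reach is approached as far as the arm can. A call with a number of a shift or a turn outside -1 to 1 is refused whole. A call with a gripper value outside its range is refused whole. The fingers move at their own pace and stop on an object; the grip force is fixed at half the most. Time passes only in rows, so rows that repeat a pose let the fingers close. It gives the time, the measured TCP pose, the force, the opening and the grip force at its end, in the units of the state.
- robot.state(): the state, without advancing time (a new reading comes with each control period).
- robot.get_image(name): name is "side" or "top"; returns (picture, depth): 384x512x3 uint8, red, green, blue; 384x512 float32, m along the optical axis (not along the pixel's ray), 0 where there is no reading.
- robot.camera_info(name): a dict with "fx", "fy", "cx", "cy" (pixels), "rvec" (rotation vector, rad) and "tvec" (3), from world to camera coordinates, as OpenCV has them. Camera axes: x right, y down, z forward; pixel columns grow to the right and rows downward; lengths in m; the calibration is good to about 2 mm. A picture is of the moment at which its call begins. camera_info takes no time and is no camera call.
- robot.close_job(): hands the job in; it is judged then, once.
The state is a dict: "t": time; "joint_positions": joint angles; "joint_velocities": joint speeds; "joint_efforts": joint torques, N m; "eef_pos": TCP position; "ee_rot": TCP orientation; "wrist_force": force on the tool from outside, world axes, zero at the start; "wrist_torque": the same for the moment, N m; "grip_width": finger opening in m; "gripper_force": force on a finger pad.
Only numpy, scipy, OpenCV 4.12 (cv2) and the standard library are available. Lean on these libraries where they do the work, as an engineer would, in place of code of your own. Each camera call takes 0.05 s, during which the arm holds its last target. There are 200 camera calls.

## Working session

There is one attempt and no reset: what is moved stays moved. The work goes in short steps, Python scripts to look and compute and a shell command to move; the robot and the scene stay as the last step left them, time stands still between calls to the robot, and variables do not carry over. Pictures are saved under pics/ and viewed, at most 10 in all, crops included, and the job is handed in when it is done.

```bash
mkdir -p pics; cat > h.py <<'E'
import numpy as np, cv2
from station import robot
def cam(n):
    c=robot.camera_info(n); R=cv2.Rodrigues(np.array(c["rvec"],float))[0]; return c,R,np.array(c["tvec"],float).ravel()
def ray(n,uv,z):
    c,R,t=cam(n); u,v=uv
    d=R.T@np.array([(u-c["cx"])/c["fx"],(v-c["cy"])/c["fy"],1]); o=-R.T@t
    return o+d*(z-o[2])/d[2]
def proj(n,P):
    c,R,t=cam(n); p=R@np.array(P,float)+t; return np.array([c["fx"]*p[0]/p[2]+c["cx"],c["fy"]*p[1]/p[2]+c["cy"]])
def cloud(n,D):
    c,R,t=cam(n); v,u=np.mgrid[:384,:512]
    P=np.stack([(u-c["cx"])/c["fx"]*D,(v-c["cy"])/c["fy"]*D,D],-1); return (P-t)@R
E
python3 - <<'E'
from h import *
for n in("top","side"):
    I,D=robot.get_image(n); np.savez(f"pics/{n}0.npz",I=I,D=D)
    cv2.imwrite(f"pics/{n}0.png",cv2.resize(I[:,:,::-1],(800,600),interpolation=cv2.INTER_CUBIC))
    c,R,t=cam(n); print(n,c["fx"],-R.T@t,R[2])
s=robot.state(); print(s["t"],s["eef_pos"],np.round(s["ee_rot"],3),s["grip_width"])
E
```

```text
top 377.3772850238314 [ 0.49814611 -0.02220472  1.12203497] [ 0.07072477  0.0039902  -0.99748789]
side 350.0019672698107 [ 0.41759976 -0.69567865  0.7112528 ] [ 0.18922649  0.72449365 -0.66279883]
0.1 [0.21468718 0.58674714 0.21411389] [[-0.939  0.344 -0.   ]
 [ 0.344  0.939 -0.001]
 [ 0.    -0.001 -1.   ]] 0.09504288560370246
```

View pics/top0.png

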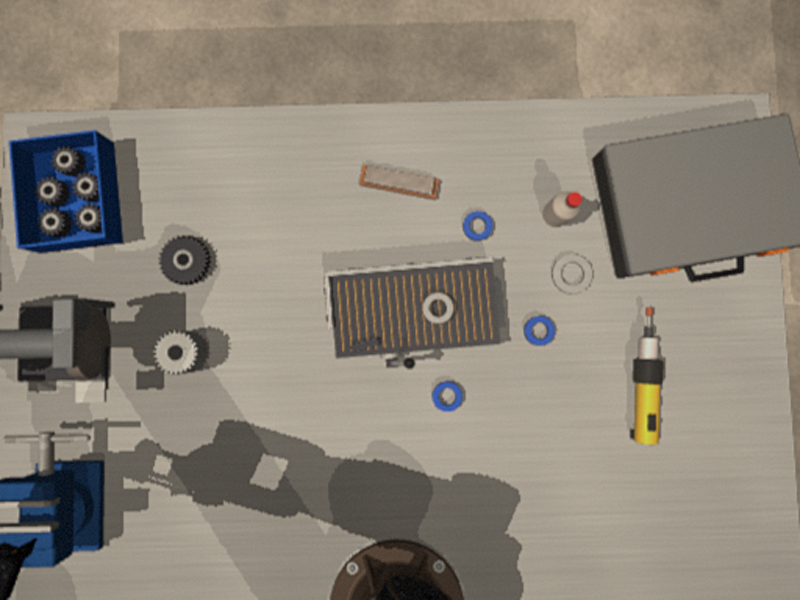

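View pics/side0.png

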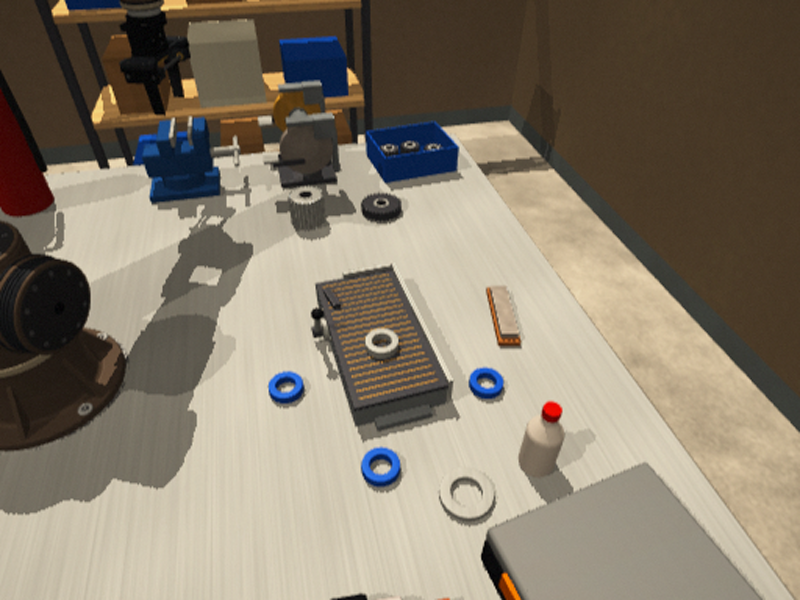

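The top view shows the chuck at about (335–505, 260–355) with the ring at (437, 308), the handle knob at about (408, 362) and the key near (365, 343). The side view confirms this layout, and the three blue rings lie off the chuck.

```bash
python3 - <<'E'
from h import *
for n in("top","side"):
    f=np.load(f"pics/{n}0.npz"); I,D=f["I"],f["D"]; P=cloud(n,D); z=P[...,2]
    roi=(P[...,0]>.4)&(P[...,0]<.75)&(P[...,1]>-.25)&(P[...,1]<.25)&(D>0)
    print(n,"table z",np.median(z[roi&(abs(z)<.02)]))
    m=(roi&(z>.038)&(z<.080)).astype(np.uint8); 
    k,l,st,_=cv2.connectedComponentsWithStats(m); j=1+np.argmax(st[1:,4]); M=l==j
    top=M&(abs(z-.048)<.004)
    r=cv2.minAreaRect(P[M][:,:2].astype(np.float32)*1000); print("all",r, np.round(cv2.boxPoints(r)))
    r=cv2.minAreaRect(P[top][:,:2].astype(np.float32)*1000); print("top",r,np.median(z[top]))
    sat=cv2.cvtColor(I,cv2.COLOR_RGB2HSV)
    R=roi&(z>.0595)&(z<.07)
    k,l,st,c=cv2.connectedComponentsWithStats(R.astype(np.uint8))
    for j in range(1,k):
        if st[j,4]>15:
            q=P[l==j]; e=cv2.minEnclosingCircle(q[:,:2].astype(np.float32)*1000); print("comp",st[j],e,np.median(q[:,2]))
    K=roi&(z>.07)
    q=P[K]; print("high",len(q),q.mean(0) if len(q) else 0, q.max(0) if len(q) else 0)
    dark=(I.max(2)<45)&roi&(z>.05)&(P[...,0]<.58); 
    c,R_,t=cam(n); u0,v0=proj(n,(.5,.03,.06)); print("uv",u0,v0)
    y0,x0=int(v0)-50,int(u0)-66
    if n=="top": y0,x0=160,200
    cv2.imwrite(f"pics/{n}crop.png",cv2.resize(I[y0:y0+90,x0:x0+120,::-1],(800,600),interpolation=cv2.INTER_CUBIC)); print(x0,y0)
E
```

```text
top table z 0.00037560733338867086
all ((542.7794189453125, -39.72630310058594), (169.75543212890625, 312.1754150390625), 3.7480432987213135) [[ 448.  110.]
 [ 468. -201.]
 [ 638. -190.]
 [ 617.  122.]]
top ((538.69580078125, -45.82933044433594), (155.0563507080078, 300.3865966796875), 3.685164451599121) 0.04836398526883304
comp [270 188  20  20 207] ((542.9086303710938, -87.69566345214844), 27.668460845947266) 0.06420262275907108
high 54 [ 0.44907266 -0.03282033  0.09582741] [ 0.53716985 -0.01865876  0.1052453 ]
uv 238.22554973014047 213.50316232260064
200 160
side table z -0.0011352165567378317
all ((545.4549560546875, -42.69905090332031), (164.8323211669922, 310.2425537109375), 4.142271995544434) [[ 452.  106.]
 [ 474. -203.]
 [ 639. -191.]
 [ 616.  118.]]
top ((547.845947265625, -44.92890930175781), (156.60496520996094, 304.3937072753906), 3.9162447452545166) 0.04674049062560255
comp [234 210  21  16 196] ((547.0304565429688, -88.61993408203125), 28.662050247192383) 0.062363128137307614
high 52 [ 0.45092684 -0.03693188  0.09362975] [ 0.45993234 -0.02744456  0.10355345]
uv 218.10894650125346 190.3406758756599
152 140
```

View pics/topcrop.png

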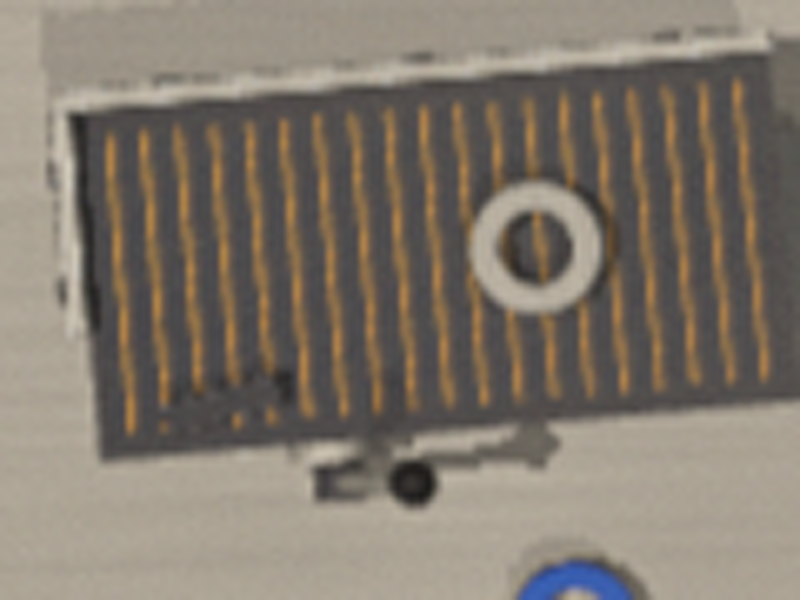

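The crop (offset 200,160, scale 6.67) shows these features:
- **Rail:** inner edge runs from about (75,112) to (770,53).
- **Stop:** inner edge is at about (80,115)–(90,330).
- **Chuck:** front-left corner is at (101,458).
- **Ring:** centred at about (537,248).
- **Knob:** at (413,483).
- **Key:** spans about (165–292, 375–430).

Next I'll fix the chuck frame by casting rays.

```bash
cat >> h.py <<'E'
def w2c(p): 
    p=np.array(p,float); q=np.linalg.inv(CH[0])@(p[:2]-CH[1]); return np.array([*q*1000,p[2]*1000 if len(p)>2 else 0]).round(1)
def c2w(x,y): return CH[1]+CH[0]@np.array([x,y])/1000
E
python3 - <<'E'
import h
from h import *
g=lambda x,y,z: ray("top",(200+x/6.667-.43,160+y/6.667-.43),z)
ra,rb=g(75,112,.057),g(770,53,.057); fl,fr=g(101,459,.048),g(790,399,.048)
for a,b in((ra,rb),(fl,fr)):
    d=a-b; print("yaw",np.degrees(np.arctan2(-d[0],d[1])))
yaw=np.radians(np.mean([np.degrees(np.arctan2(-(a-b)[0],(a-b)[1])) for a,b in((ra,rb),(fl,fr))]))
R=np.array([[np.cos(yaw),-np.sin(yaw)],[np.sin(yaw),np.cos(yaw)]])
L=lambda p:R.T@p[:2]*1000
print("rail x",L(ra),L(rb),"front",L(fl),L(fr),"stop",L(g(80,120,.057)),L(g(92,325,.057)))
ox=np.mean([L(ra)[0]-75,L(rb)[0]-75,L(fl)[0]+75,L(fr)[0]+75]); oy=np.mean([L(g(82,120,.057))[1]-150,L(g(92,325,.057))[1]-150])
h.CH=(R,R@np.array([ox,oy])/1000); print("origin",h.CH[1],np.degrees(yaw))
open("h.py","a").write(f"CH=(np.array({R.tolist()}),np.array({h.CH[1].tolist()}))\n")
rg=g(537,248,.064); kn=g(413,483,.092); print("ring",rg,w2c(rg),"knob",kn,w2c(kn))
rs=np.array([.547,-.0886,.064]); print("ring side",w2c(rs))
print("key",[w2c(g(x,y,.058)) for x,y in((165,430),(292,375))])
for d in(45,28.5):
    c=w2c(rg)[:2]-d*np.array([.707,.707]); print(d,c,c2w(*c))
s=robot.state(); T=np.array(s["ee_rot"]); yt=np.radians(45)+yaw
c=w2c(rg)[:2]-45*np.array([.707,.707]); print("dp tool",T.T@(np.array([*c2w(*c),.15])-s["eef_pos"])/.4)
print("rotz", (np.arctan2(T[1,0],T[0,0])-yt)/np.pi)
E
```

```text
yaw 3.5012495849814034
yaw 3.6226260009341846
rail x [612.28727507  67.8489717 ] [ 611.97289513 -228.95723898] front [464.64703128  69.30359231] [ 464.95833114 -224.59471218] stop [608.69568144  65.99260448] [521.44147066  67.67452356]
origin [ 0.54261946 -0.04997549] 3.561937792957794
ring [ 0.54405136 -0.08862888  0.064     ] [ -1.  -38.7  64. ] knob [ 0.44836889 -0.03374683  0.092     ] [-93.1  22.1  92. ]
ring side [  2.  -38.8  64. ]
key [array([-63.7, 123.9,  58. ]), array([-45.3,  68.7,  58. ])]
45 [-32.815 -70.515] [ 0.51424877 -0.12239299]
28.5 [-21.1495 -58.8495] [ 0.52516699 -0.11002527]
dp tool [-1.31253326 -1.40737329  0.16156565]
rotz 0.6185512141726394
```

```bash
python3 -m pendant '{"dp":[[-0.8,-0.86,0.03],[-0.8,-0.86,0.03],[-0.8,-0.86,0.03],[-0.8,-0.86,0.03],[-0.8,-0.86,0.03],[-0.8,-0.86,0.03],[-0.8,-0.86,0.03],[-0.8,-0.86,0.03]],"rot":[[0,0,0.45],[0,0,0.45],[0,0,0.45],[0,0,0.45],[0,0,0.45],[0,0,0.45],[0,0,0.45],[0,0,0.45]],"gripper":[0.12,0.12,0.12,0.12,0.12,0.12,0.12,0.12]}'
cat >> h.py <<'E'
def rep(cx=None,cy=None,z=None,yawc=None):
    s=robot.state(); T=np.array(s["ee_rot"]); p=np.array(s["eef_pos"]); f=np.array(s["wrist_force"])
    yr=np.arctan2(CH[0][1,0],CH[0][0,0]); yc=np.degrees(np.arctan2(T[1,0],T[0,0])-yr)
    print("t",round(s["t"],2),"chuck",w2c(p),"yaw_c",yc.round(2),"tilt",T[:,2].round(4),"Fc",(CH[0].T@f[:2]).round(1),f[2].round(1),"w",round(s["grip_width"],4),"q",np.round(s["joint_positions"],2))
    if cx is not None: print("dp",(T.T@(np.array([*c2w(cx,cy),z])-p)/.4).round(4))
    if yawc is not None: print("rotz",((yc-yawc)/180))
E
python3 -c "
from h import *
rep(-33,-70.5,.13,45)"
```

```text
t: 1.1
eef_pos: [0.3977, 0.1516, 0.2025]
ee_rot: [[0.199, 0.98, -0.0], [0.98, -0.199, -0.0], [-0.0, -0.0, -1.0]]
wrist_force: [0.2, 0.4, 0.4]
grip_width: 0.0415
gripper_force: 0.0
t 1.1 chuck [-132.1  210.1  202.5] yaw_c 74.95 tilt [-0.e+00 -1.e-04 -1.e+00] Fc [0.2 0.4] 0.4 w 0.0415 q [ 0.21  0.22  2.04 -0.    0.88  0.41]
dp [-0.6132  0.4215  0.1814]
rotz 0.16640466244670327
```

```bash
python3 -m pendant '{"dp":[[-0.613,0.421,0.15],[-0.613,0.421,0.15],[-0.613,0.421,0.15],[-0.613,0.421,0.15],[-0.613,0.421,0.15],[-0.613,0.421,0.2],[-0.613,0.421,0.33],[-0.613,0.421,0.33]],"rot":[[0,0,0.166],[0,0,0.166],[0,0,0.166],[0,0,0.166],[0,0,0.166],[0,0,0.166],[0,0,0.166],[0,0,0.166]],"gripper":[0.12,0.12,0.12,0.12,0.12,0.12,0.12,0.12]}' >/dev/null
python3 - <<'E'
from h import *
rep(-33,-70.5,.053,45)
I,D=robot.get_image("side"); u,v=map(int,proj("side",(.53,-.1,.06)))
P=cloud("side",D)
cv2.imwrite("pics/s1.png",cv2.resize(I[v-60:v+45,u-70:u+70,::-1],(800,600),interpolation=cv2.INTER_CUBIC)); print(u-70,v-60)
E
```

```text
t 2.1 chuck [-33.5 -66.7  68.1] yaw_c 45.44 tilt [-0.0061  0.0023 -1.    ] Fc [-0.5 -0.5] 0.9 w 0.0418 q [-0.35  0.56  1.94  0.    0.65  0.36]
dp [-0.0059  0.0077  0.0377]
rotz 0.002455434078507245
168 162
```

View pics/s1.png

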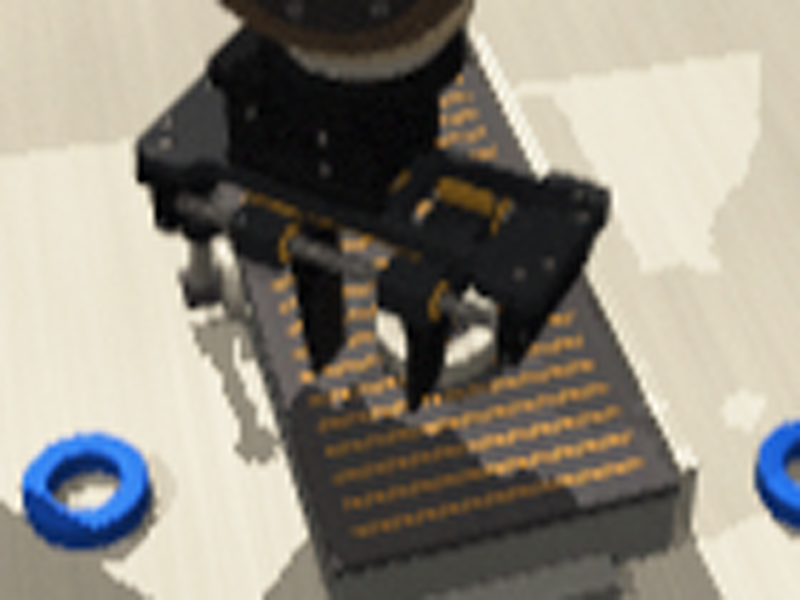

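The picture shows the cradle above the chuck behind the ring. Dark tips are visible at about (320,370), (415,405) and possibly (512,365). I'll project the expected tip positions to tell which is which.

```bash
python3 - <<'E'
from h import *
s=robot.state(); T=np.array(s["ee_rot"]); p=np.array(s["eef_pos"])
for y in(-.033,-.021,.021,.033):
  for x in(-.01,.01):
    for z in (0,-.06):
      q=(proj("side",p+T@[x,y,z])-[168,162])*5.714; print(x,y,z,q.round())
E
```

```text
-0.01 -0.033 0 [297. 353.]
-0.01 -0.033 -0.06 [290. 254.]
0.01 -0.033 0 [321. 323.]
0.01 -0.033 -0.06 [315. 224.]
-0.01 -0.021 0 [321. 363.]
-0.01 -0.021 -0.06 [315. 264.]
0.01 -0.021 0 [345. 333.]
0.01 -0.021 -0.06 [340. 234.]
-0.01 0.021 0 [407. 397.]
-0.01 0.021 -0.06 [404. 298.]
0.01 0.021 0 [429. 366.]
0.01 0.021 -0.06 [428. 267.]
-0.01 0.033 0 [431. 407.]
-0.01 0.033 -0.06 [431. 308.]
0.01 0.033 0 [454. 376.]
0.01 0.033 -0.06 [454. 277.]
```

Tips at (320,370) and (415,400) are the two fingers, and the shape at (512,365) is the corner of the gripper's body. Both agree with the model, so I'll descend.

```bash
python3 -m pendant '{"dp":[[-0.004,0,0.037],[-0.004,0,0.037],[-0.004,0,0.037]],"rot":[[0,0,0],[0,0,0],[0,0,0]],"gripper":[0.12,0.12,0.12]}' >/dev/null
python3 -c "
from h import *
rep(-23,-60.8,.053,45)"
```

```text
t 2.52 chuck [-32.6 -68.5  56.5] yaw_c 45.46 tilt [ 1.e-03 -3.e-04 -1.e+00] Fc [ 0.1 -0.4] 0.0 w 0.0421 q [-0.35  0.58  1.94  0.    0.62  0.36]
dp [0.0304 0.0037 0.0088]
rotz 0.002578862051143697
```

```bash
python3 -m pendant '{"dp":[[0,0.003,0.009],[0.02,0.003,0.009],[0.038,0.003,0.009],[0.038,0.003,0.009]],"rot":[[0,0,0],[0,0,0],[0,0,0],[0,0,0]],"gripper":[0.12,0.12,0.12,0.12]}' >/dev/null
python3 -c "
from h import *
rep(14,-57.5,.053,45)"
```

```text
t 3.02 chuck [-20.9 -57.9  52.2] yaw_c 45.51 tilt [ 3.e-04  0.e+00 -1.e+00] Fc [-1.  -0.5] -0.2 w 0.0417 q [-0.33  0.59  1.93  0.    0.62  0.39]
dp [ 0.0618  0.0615 -0.0019]
rotz 0.002839287586354347
```

```bash
python3 -m pendant '{"dp":[[0.02,0.02,0],[0.04,0.04,0],[0.06,0.06,0],[0.074,0.0735,0],[0.074,0.0735,0]],"rot":[[0,0,0],[0,0,0],[0,0,0],[0,0,0],[0,0,0]],"gripper":[0.12,0.12,0.12,0.12,0.12]}' >/dev/null
python3 -c "
from h import *
rep(26,-57.5,.053,45)
for n in ('top','side'):
  I,D=robot.get_image(n);P=cloud(n,D);z=P[...,2];b=.064 if n=='top' else .0624
  m=(abs(z-b)<.004)&(I.min(2)>110)&(P[...,0]>.5)&(P[...,0]<.598)&(P[...,1]>-.14)&(P[...,1]<-.02)
  q=P[m];print(n,len(q));e=cv2.minEnclosingCircle(q[:,:2].astype(np.float32));print(w2c(e[0]),e[1])
"
```

```text
t 3.65 chuck [ 20.9 -57.9  52.1] yaw_c 45.48 tilt [ 3.e-04  0.e+00 -1.e+00] Fc [-0.2  0.8] 0.1 w 0.0418 q [-0.3   0.63  1.83  0.    0.68  0.41]
dp [ 0.0097  0.0085 -0.0023]
rotz 0.0026399650537053767
top 0
[-538.5   83.6    0. ] 0.0
side 64
[ 29.9 -39.8   0. ] 0.023267077282071114
```

```bash
python3 -m pendant '{"dp":[[0.004,0.004,0],[0.007,0.007,0],[0.007,0.007,0]],"rot":[[0,0,0],[0,0,0],[0,0,0]],"gripper":[0.12,0.12,0.12]}' | grep force
python3 -m pendant '{"dp":[[0.002,0.002,0],[0.002,0.002,0]],"rot":[[0,0,0],[0,0,0]],"gripper":[0.12,0.12]}' | grep force
python3 -m pendant '{"dp":[[0.002,0.002,0],[0.002,0.002,0]],"rot":[[0,0,0],[0,0,0]],"gripper":[0.12,0.12]}' | grep force
python3 -c "
from h import *
rep(26,-57.5,.053,45)"
```

```text
wrist_force: [-0.5, -0.8, -0.3]
gripper_force: 0.0
wrist_force: [-0.3, -0.1, -0.3]
gripper_force: 0.1
wrist_force: [-0.3, 0.3, -0.3]
gripper_force: 0.1
t 4.62 chuck [ 26.7 -57.9  52.2] yaw_c 45.46 tilt [ 1.e-04  1.e-04 -1.e+00] Fc [-0.2  0.3] -0.3 w 0.0421 q [-0.3   0.64  1.81  0.    0.69  0.42]
dp [-0.0005 -0.0018 -0.0019]
rotz 0.002557448930281462
```

Not in contact yet, so I'll continue in small steps.

```bash
for i in 1; do :; done
python3 -m pendant '{"dp":[[0.003,0.003,0],[0.003,0.003,0]],"rot":[[0,0,0],[0,0,0]],"gripper":[0.12,0.12]}' | grep wrist_f
python3 -m pendant '{"dp":[[0.003,0.003,0],[0.003,0.003,0]],"rot":[[0,0,0],[0,0,0]],"gripper":[0.12,0.12]}' | grep wrist_f
python3 -c "
from h import *
rep(26,-57.5,.053,45)
I,D=robot.get_image('side'); u,v=map(int,proj('side',(.58,-.08,.06)))
cv2.imwrite('pics/s2.png',cv2.resize(I[v-45:v+30,u-50:u+50,::-1],(800,600),interpolation=cv2.INTER_CUBIC)); print(u-50,v-45)
for c in((47,-38,64),(75,-38,57),(75,-38,48)): print(c,(proj('side',(*c2w(*c[:2]),c[2]/1000))-[u-50,v-45])*8)
"
```

```text
wrist_force: [-0.2, -0.8, -0.3]
wrist_force: [-4.8, -0.4, 1.3]
t 5.12 chuck [ 29.4 -57.7  52.1] yaw_c 45.47 tilt [-1.5e-03  4.0e-04 -1.0e+00] Fc [-4.8 -0.1] 1.3 w 0.0421 q [-0.29  0.64  1.8  -0.    0.7   0.42]
dp [-0.0056 -0.0063 -0.0023]
rotz 0.0026213275082405513
205 168
(47, -38, 64) [444.27215651 358.10589814]
(75, -38, 57) [525.13481242 355.45691446]
(75, -38, 48) [523.97750865 374.66202518]
```

View pics/s2.png

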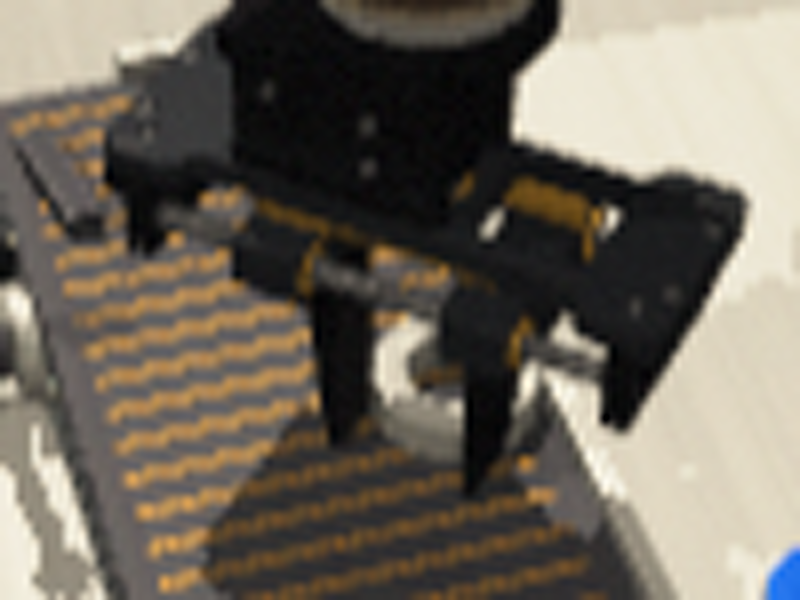

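The side view shows the ring at about (455,390) in the cradle, close to the rail. The jump to 4.8 N suggests contact. I'll press 1 mm more to confirm.

```bash

python3 -m pendant '{"dp":[[0.002,0.002,0],[0.002,0.002,0]],"rot":[[0,0,0],[0,0,0]],"gripper":[0.12,0.12]}' | grep wrist_f
python3 -c "
from h import *
rep(29,102,.053,45)"
```

```text
wrist_force: [-8.4, -0.4, 2.7]
t 5.42 chuck [ 29.8 -57.6  52. ] yaw_c 45.48 tilt [-3.1e-03  7.0e-04 -1.0e+00] Fc [-8.4  0.2] 2.7 w 0.0419 q [-0.29  0.64  1.8  -0.    0.7   0.42]
dp [ 0.2831 -0.2811 -0.0023]
rotz 0.0026596945074155243
```

```bash

python3 -m pendant '{"dp":[[0.016,-0.0155,0],[0.032,-0.0315,0],[0.048,-0.0475,0],[0.064,-0.063,0],[0.08,-0.079,0],[0.096,-0.095,0],[0.112,-0.111,0],[0.128,-0.127,0]],"rot":[[0,0,0],[0,0,0],[0,0,0],[0,0,0],[0,0,0],[0,0,0],[0,0,0],[0,0,0]],"gripper":[0.12,0.12,0.12,0.12,0.12,0.12,0.12,0.12]}' | grep wrist_f
python3 -c "
from h import *
rep(30,92,.053,45)"
```

```text
wrist_force: [-6.8, -2.3, 1.3]
t 6.42 chuck [29.6 14.5 52. ] yaw_c 45.46 tilt [-2.8e-03  2.0e-04 -1.0e+00] Fc [-7.  -1.9] 1.3 w 0.0421 q [-0.17  0.63  1.84 -0.    0.68  0.54]
dp [ 0.1388 -0.1351 -0.0025]
rotz 0.0025801043429586755
```

```bash

python3 -m pendant '{"dp":[[0.016,-0.0155,0],[0.032,-0.0315,0],[0.048,-0.0475,0],[0.064,-0.063,0],[0.08,-0.079,0],[0.096,-0.095,0],[0.112,-0.111,0],[0.128,-0.127,0]],"rot":[[0,0,0],[0,0,0],[0,0,0],[0,0,0],[0,0,0],[0,0,0],[0,0,0],[0,0,0]],"gripper":[0.12,0.12,0.12,0.12,0.12,0.12,0.12,0.12]}' | grep wrist_f
python3 -c "
from h import *
rep(30,96,.053,45)"
```

```text
wrist_force: [-6.1, -2.4, 0.9]
t 7.42 chuck [29.4 86.6 52. ] yaw_c 45.46 tilt [-0.0024  0.     -1.    ] Fc [-6.2 -2. ] 0.9 w 0.0419 q [-0.05  0.62  1.85 -0.    0.67  0.67]
dp [ 0.0176 -0.0154 -0.0025]
rotz 0.0025606790168276284
```

Now I'll approach the stop in small steps, watching the force.

```bash

python3 -m pendant '{"dp":[[0.006,-0.0058,0],[0.012,-0.0116,0],[0.018,-0.0175,0],[0.018,-0.0175,0]],"rot":[[0,0,0],[0,0,0],[0,0,0],[0,0,0]],"gripper":[0.12,0.12,0.12,0.12]}' | grep wrist_f
python3 -m pendant '{"dp":[[0.004,-0.0035,0],[0.004,-0.0035,0]],"rot":[[0,0,0],[0,0,0]],"gripper":[0.12,0.12]}' | grep wrist_f
python3 -m pendant '{"dp":[[0.004,-0.0035,0],[0.004,-0.0035,0]],"rot":[[0,0,0],[0,0,0]],"gripper":[0.12,0.12]}' | grep wrist_f
python3 -c "
from h import *
rep(30,102,.053,45)"
```

```text
wrist_force: [-6.4, 0.9, 1.8]
wrist_force: [-7.0, 0.0, 1.8]
wrist_force: [-7.7, -0.7, 2.7]
t 8.43 chuck [ 29.5 100.9  52. ] yaw_c 45.47 tilt [-3.e-03  1.e-04 -1.e+00] Fc [-7.7 -0.3] 2.7 w 0.0417 q [-0.02  0.63  1.85 -0.    0.67  0.69]
dp [ 0.0029 -0.0011 -0.0025]
rotz 0.0026277781741982486
```

```bash

python3 -m pendant '{"dp":[[0.004,-0.0035,0],[0.004,-0.0035,0]],"rot":[[0,0,0],[0,0,0]],"gripper":[0.12,0.12]}' | grep wrist_f
python3 -m pendant '{"dp":[[0.004,-0.0035,0],[0.004,-0.0035,0]],"rot":[[0,0,0],[0,0,0]],"gripper":[0.12,0.12]}' | grep wrist_f
python3 -m pendant '{"dp":[[0.004,-0.0035,0],[0.004,-0.0035,0]],"rot":[[0,0,0],[0,0,0]],"gripper":[0.12,0.12]}' | grep wrist_f
python3 -c "
from h import *
rep(30,108,.053,45)"
```

```text
wrist_force: [-8.0, -0.5, 2.7]
wrist_force: [-9.0, -1.0, 2.6]
wrist_force: [-8.3, -1.8, 3.4]
t 9.18 chuck [ 29.5 107.2  51.9] yaw_c 45.48 tilt [-0.0037  0.     -1.    ] Fc [-8.4 -1.3] 3.4 w 0.0421 q [-0.01  0.63  1.84 -0.    0.68  0.7 ]
dp [ 0.0022 -0.0006 -0.0027]
rotz 0.0026421182631231944
```

```bash

python3 -m pendant '{"dp":[[0.004,-0.0035,0],[0.004,-0.0035,0]],"rot":[[0,0,0],[0,0,0]],"gripper":[0.12,0.12]}' | grep wrist_f
python3 -c "
from h import *
rep(30,108,.053,45)
I,D=robot.get_image('side'); u,v=map(int,proj('side',(.58,.08,.06)))
a=cv2.resize(I[v-35:v+40,u-50:u+50,::-1],(800,600),interpolation=cv2.INTER_CUBIC); cv2.imwrite('pics/s3.png',a); print(u-50,v-35)
for c in((47,122,64),(75,150,57)): print(c,(proj('side',(*c2w(*c[:2]),c[2]/1000))-[u-50,v-35])*8)
"
```

```text
wrist_force: [-9.1, -12.6, 2.1]
t 9.43 chuck [ 29.8 108.   51.9] yaw_c 45.46 tilt [-0.0034 -0.0015 -1.    ] Fc [ -9.9 -12. ] 2.1 w 0.0421 q [-0.01  0.63  1.84 -0.    0.68  0.71]
dp [ 0.0003  0.0003 -0.0027]
rotz 0.002577368869193819
192 140
(47, 122, 64) [411.33805489 280.46018011]
(75, 150, 57) [462.70131508 235.86718953]
```

View pics/s3.png

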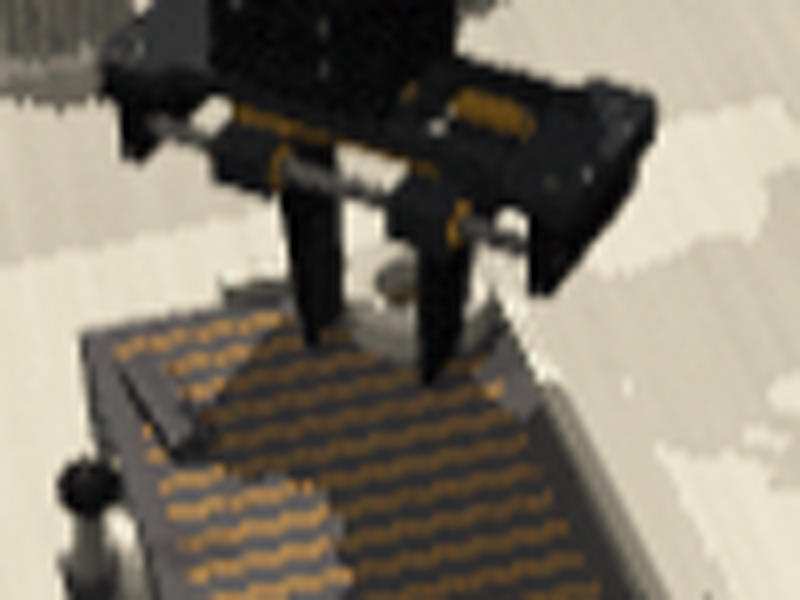

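Force of −10 and −12 N on both axes, and the ring sits in the corner at about (400,290). I'll hold briefly, back straight off along the diagonal, rise, and close the fingers.

```bash

python3 -m pendant '{"dp":[[0,0,0],[0,0,0],[-0.02,0,0],[-0.06,0,0],[-0.06,0,-0.08],[-0.06,0,-0.2],[-0.06,0,-0.28],[-0.06,0,-0.28]],"rot":[[0,0,0],[0,0,0],[0,0,0],[0,0,0],[0,0,0],[0,0,0],[0,0,0],[0,0,0]],"gripper":[0.12,0.12,0.12,0.12,0.12,0.5,1,1]}' | grep wrist_f
python3 -c "
from h import *
rep(-93,-10,.15,90)
I,D=robot.get_image('side'); np.savez('pics/side4.npz',I=I,D=D); u,v=map(int,proj('side',(.58,.08,.06)))
a=cv2.resize(I[v-35:v+40,u-50:u+50,::-1],(800,600),interpolation=cv2.INTER_CUBIC); cv2.imwrite('pics/s4.png',a)
"
```

```text
wrist_force: [-0.4, 0.3, -0.2]
t 10.47 chuck [ 15.2  91.6 166.6] yaw_c 45.45 tilt [ 0.0052  0.     -1.    ] Fc [-0.3  0.4] -0.2 w 0.0172 q [-0.04  0.44  1.79  0.    0.9   0.67]
dp [-0.371  -0.0147  0.0401]
rotz -0.24750965961963708
```

View pics/s4.png

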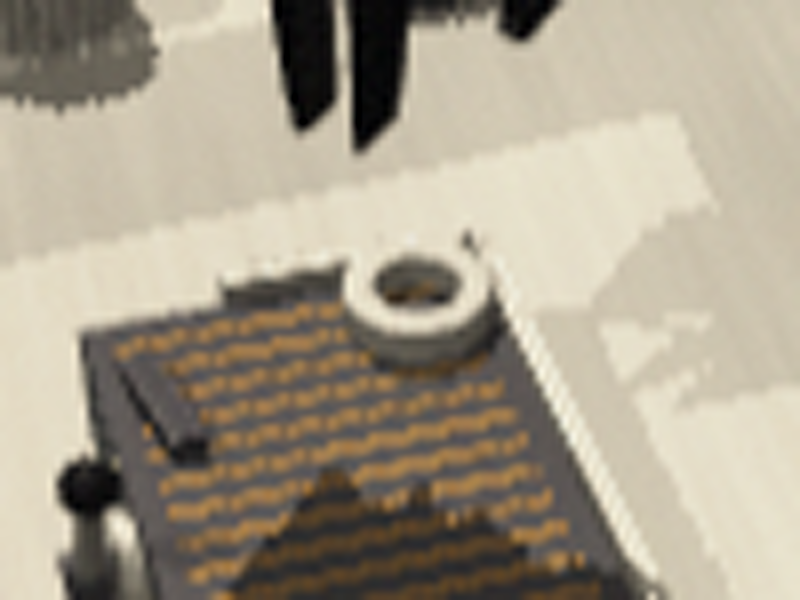

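The ring sits in the corner with its centre at about (418,290), against both rail and stop. The key is undisturbed. Now I'll go to the right of the handle.

```bash

python3 -m pendant '{"dp":[[-0.371,-0.015,0.03],[-0.371,-0.015,0.03],[-0.371,-0.015,0.03],[-0.371,-0.015,0.03],[-0.371,-0.015,0.03],[-0.371,-0.015,0.03]],"rot":[[0,0,-0.2475],[0,0,-0.2475],[0,0,-0.2475],[0,0,-0.2475],[0,0,-0.2475],[0,0,-0.2475]],"gripper":[1,1,1,1,1,1]}' | grep wrist_f
python3 -c "
from h import *
rep(-93,-10,.055,90)
"
```

```text
wrist_force: [0.2, 0.2, 0.7]
t 11.28 chuck [-94.5  -9.5 151.3] yaw_c 89.96 tilt [-1.4e-03  6.0e-04 -1.0e+00] Fc [0.3 0.2] 0.7 w 0.0004 q [-0.29  0.34  2.04  0.    0.77 -0.35]
dp [-0.0014  0.0041  0.2407]
rotz -0.00020837154490915092
```

```bash

python3 -m pendant '{"dp":[[0,0.004,0.15],[0,0.004,0.24],[0,0.004,0.24],[0.02,0.004,0.24],[0.04,0.004,0.24],[0.06,0.004,0.24],[0.08,0.004,0.24],[0.1,0.004,0.24]],"rot":[[0,0,0],[0,0,0],[0,0,0],[0,0,0],[0,0,0],[0,0,0],[0,0,0],[0,0,0]],"gripper":[1,1,1,1,1,1,1,1]}' | grep wrist_f
python3 -c "
from h import *
rep(-93,60,.055,90)
"
```

```text
wrist_force: [0.3, -2.2, 2.2]
t 12.28 chuck [-92.3  31.1  56.5] yaw_c 90.01 tilt [ 4.e-04  0.e+00 -1.e+00] Fc [ 0.2 -2.2] 2.2 w 0.0005 q [-0.2   0.51  2.13  0.    0.5  -0.26]
dp [ 0.0721 -0.0018  0.0036]
rotz 8.023139777688155e-05
```

Pushing with about 2 N. I'll carry on.

```bash

python3 -m pendant '{"dp":[[0.02,0,0.002],[0.04,0,0.004],[0.06,0,0.004],[0.075,0,0.004],[0.075,0,0.004]],"rot":[[0,0,0],[0,0,0],[0,0,0],[0,0,0],[0,0,0]],"gripper":[1,1,1,1,1]}' | grep wrist_f
python3 -m pendant '{"dp":[[0.01,0,0],[0.015,0,0],[0.015,0,0]],"rot":[[0,0,0],[0,0,0],[0,0,0]],"gripper":[1,1,1]}' | grep wrist_f
python3 -c "
from h import *
rep(-93,75,.055,90)
"
```

```text
wrist_force: [1.8, -0.7, 2.7]
wrist_force: [2.0, -3.0, 2.3]
t 13.28 chuck [-92.2  66.5  54.6] yaw_c 90.01 tilt [ 1.e-04  1.e-04 -1.e+00] Fc [ 1.8 -3.1] 2.3 w 0.0006 q [-0.12  0.51  2.14  0.    0.49 -0.19]
dp [ 0.0212 -0.0019 -0.0011]
rotz 3.9747389395235665e-05
```

```bash

python3 -m pendant '{"dp":[[0.008,0,0],[0.015,0,0],[0.015,0,0]],"rot":[[0,0,0],[0,0,0],[0,0,0]],"gripper":[1,1,1]}' | grep wrist_f
python3 -m pendant '{"dp":[[0.008,0,0],[0.008,0,0]],"rot":[[0,0,0],[0,0,0]],"gripper":[1,1]}' | grep wrist_f
python3 -c "
from h import *
rep(-93,85,.055,90)
I,D=robot.get_image('top');P=cloud('top',D)
m=(I.max(2)<40)&(P[...,2]>.045)&(P[...,2]<.105);q=P[m]
c=np.array([w2c(x) for x in q]) if m.any() else np.zeros((0,3))
k=c[(abs(c[:,0]+93)<14)&(c[:,1]>0)&(c[:,1]<140)] if len(c) else c; print(len(k),k.mean(0) if len(k) else 0)
"
```

```text
wrist_force: [1.3, -8.6, 2.9]
wrist_force: [-0.6, -23.6, 7.1]
t 13.9 chuck [-91.6  74.1  55. ] yaw_c 90.06 tilt [ 0.0017 -0.0018 -1.    ] Fc [ -2.1 -23.5] 7.1 w 0.0002 q [-0.11  0.51  2.14 -0.    0.49 -0.17]
dp [ 0.0272 -0.0034 -0.0001]
rotz 0.0003197505236379072
0 0
```

The force jumped to 23 N, so the handle is on its end stop. I'll back off to the right, rise and look.

```bash

python3 -m pendant '{"dp":[[-0.03,0,0],[-0.07,0,0],[-0.07,0,-0.15],[-0.17,0,-0.3],[-0.3,0,-0.35],[-0.45,0,-0.35],[-0.55,0,-0.35],[-0.55,0,-0.35]],"rot":[[0,0,0],[0,0,0],[0,0,0],[0,0,0],[0,0,0],[0,0,0],[0,0,0],[0,0,0]],"gripper":[1,1,1,1,1,1,1,1]}' | grep wrist_f
python3 -c "
from h import *
rep()
I,D=robot.get_image('top')
cv2.imwrite('pics/t5.png',cv2.resize(I[160:250,200:320,::-1],(800,600),interpolation=cv2.INTER_CUBIC))
P=cloud('top',D);m=(abs(P[...,2]-.064)<.004)&(I.min(2)>110)&(P[...,0]>.5)&(P[...,0]<.63)&(P[...,1]>.03)&(P[...,1]<.15)
h,_=cv2.findContours(m.astype(np.uint8),0,2);e=cv2.minEnclosingCircle(max(h,key=cv2.contourArea));print(e,w2c(ray('top',e[0],.064)))
for c in((-93,106,76),(47,122,64)): print(c,(proj('top',(*c2w(*c[:2]),c[2]/1000))-[200,160])*6.667)
"
```

```text
wrist_force: [0.1, 0.4, 0.8]
t 14.95 chuck [ -92.9 -146.8  194.1] yaw_c 89.81 tilt [-6.e-04  6.e-04 -1.e+00] Fc [0.2 0.4] 0.8 w 0.0004 q [-0.55  0.34  1.88  0.    0.92 -0.61]
((220.5, 184.0), 11.280613899230957) [ 49.2 125.2  64. ]
(-93, 106, 76) [207.26619101 495.52375125]
(47, 122, 64) [144.53694707 164.56010151]
```

View pics/t5.png

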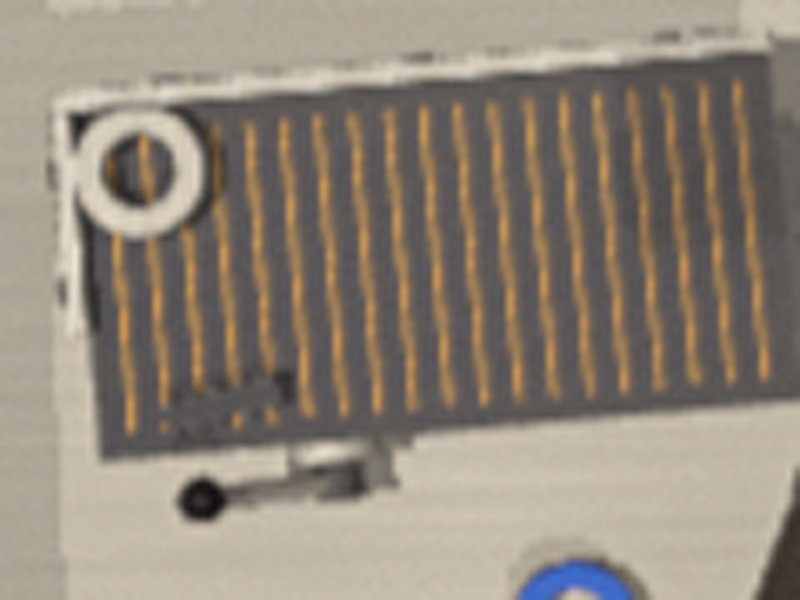

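The ring is in the corner at about (141,172), touching both rail and stop. The handle is over to the left with its knob at (201,498), close to the predicted (207,496). The key and the blue ring have not moved, and the arm is clear.

```bash
python3 -c "
from station import robot
print(robot.close_job())"
```

```text
the job is handed in; nothing more can be done
None
```

The job is handed in: the ring is home in the corner against the rail and end stop, the handle is fully over to the left (on), and in the last picture the key and the visible blue ring had not moved; no verdict came back.

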